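Set the soak timer

ROBOT

A 6-joint arm with a two-finger parallel gripper is mounted at the origin on a cart in front of the work surface, level with it; the furniture and walls round the work are solid. World frame = base frame: x ahead of the robot, y to its left, z up, the work surface at z = 0. Lengths are in m, angles in rad, forces in N, time in s.
With the tool pointing down it reaches from about 0.3 to 0.775 m from the base axis. Payload 14.6 kg.
Tool frame: the origin (TCP) lies at the very end of the fingers, on their centre line; the grasp point (between the pads) lies 19 mm behind it; z points along the fingers, y is the line along which they close (so a half turn about z gives the same grasp; the last joint's range is limited). The gripper opens to 94 mm and grips with 3 to 60 N. Pads are 16 mm wide; open, the fingers measure 119 mm over their backs; the gripper's body (75 mm by 177 mm) begins 78 mm behind the grasp point.
Start: joints at [-1.273, 0.3, 1.521, -0, 1.321, -0.067], TCP at [0.196, -0.514, 0.17] pointing down, gripper open.
Joint ranges: [-3.03, 3.03], [-0.79, 2.21], [0.23, 2.52], [-1.04, 4.18], [0, 3.07], [-2.55, 2.55]. Speed limits (rad/s): [2.22, 2.22, 2.57, 3.14, 3.14, 3.14].

INTERFACE

Orientations are given as [roll, pitch, yaw] about the fixed x, y, z axes, in that order (R = Rz(yaw) Ry(pitch) Rx(roll)).
In Python, from station import ctrl, cams gives the robot as it stands. The module is installed in compiled form; this text tells all that it offers.
- The arm moves only by the tool arm_command, never from a script. Its argument "plan" is a list that holds one entry, the list of rows, each a list of 7 numbers: the shift along the tool's x, y, z in normalised numbers (1 is 750 mm), then the turn, a rotation vector about the tool's x, y, z in normalised numbers (1 is pi rad), then the closure, from -1 (fully open) to 1 (shut). A call has 1 to 12 rows; each row is the pose to reach, as a shift and turn from the pose commanded when the call began, along the tool's axes at that moment; what a row does not reach only later rows make up. A row lasts 1/10 s, in which the tool goes at most 50 mm and 8.59 degrees, less where a joint would pass 70% of its speed; a pose out of reach is approached as far as the arm can. A call with a gripper value outside its range is refused whole. The fingers move at their own pace and stop on an object; "squeeze" is the grip in N (left out, the last holds). Time passes only in rows, so rows that repeat a pose let the fingers close. It gives the time, the measured TCP pose, the force, the opening and the grip force at its end, in the units of the state.
- ctrl.get_obs(): the state, without advancing time (a new reading comes with each control period).
- cams.camera(name): name is "scene" or "top" or "wrist"; returns (picture, depth): 400x640x3 uint8, blue, green, red; 400x640 float32, m along the optical axis (not along the pixel's ray), 0 where there is no reading.
- cams.camera_info(name): a dict with "fx", "fy", "cx", "cy" (pixels), "world_to_cam" (4x4, takes a point from world to camera coordinates). Camera axes: x right, y down, z forward; pixel columns grow to the right and rows downward; lengths in m; the calibration is good to about 2 mm. The wrist camera is an equidistant fisheye: a pixel r from the principal point sees the ray r / f radians off the axis. A picture is of the moment at which its call begins: read the wrist's pose just before it. camera_info takes no time and is no camera call; for the wrist camera it gives the pose at the moment of the call.
- ctrl.hand_in(): hands the job in; it is judged then, once.
The state is a dict: "time_s": time; "qpos": joint angles; "joint_vel": joint speeds; "tau": joint torques, N m; "ee_pos": TCP position; "eef_rot": TCP orientation; "force": force on the tool from outside, world axes, zero at the start; "moment": the same for the moment, N m; "grip_width": finger opening in m; "grip_force": force on a finger pad.
Only numpy, scipy, OpenCV 4.12 (cv2) and the standard library are available. Lean on these libraries where they do the work, as an engineer would, in place of code of your own. Each camera call takes 0.05 s, during which the arm holds its last target. There are 200 camera calls.

TASK

The parts on the mat must rest ten minutes before they are measured. Wind the bell timer: twist its knob clockwise past the last (20 minute) mark, then turn it back down to 10 minutes and let go. The timer stands loose: press it gently onto its mat while you twist, never with more than about 25 N, so that the housing does not turn along but stays where it is, square on the mat, and leave the parts beside it alone.

Things in the scene. Friction and masses are not known exactly. Their poses are not given: they have to be found in the camera images.
- timer: Round grey bell timer, 90 mm across, 0.4 kg, housing 38 mm high, loose on rubber feet 34 mm from its axis. Origin: centre of underside; z up, x away from its slotted front, square with the mat's x. Rim ticks every 8 degrees: 0 minutes lies 80 degrees left of x seen from above, then clockwise 10 minutes on x and 20 minutes (the last) 80 degrees right of x; every fifth tick is long.
- timer_knob (a joint): Knob angle, rad: 0 when it points to 0, grows clockwise from above, 0.1396 a minute: 1.396 at 10, 2.793 at 20 minutes, end stop 3.07. Starts at 2 to 6 minutes; stays put. Turning takes 0.18 N m either way: the housing turns along unless pushed down by 8 N or more. The knob also slides up to 8 mm on its spindle (2 N), starts 3 to 8 mm up; a push reaches the housing only at its bottom.
- knob_grip (a point): Fixed to the housing, axes as the timer's: on the knob's axis 73.5 mm above the timer's underside, 10 mm below the knob's top when pushed down. The knob is a black upright bar, 52 long, 14 thick, 40 mm high, on a skirt 66 mm across that turns with it (top 43.5 mm above the underside, pushed down); a white line runs along half the bar to its pointing end.
- mat: Dark rubber mat fixed on the desk, 180 x 280 x 4 mm, origin at the centre of its underside, x along the short side, away from the robot. Timer and parts stand on it. Timer weight and push together may load it with up to 45 N. (Pushed to its bottom, the timer's knob rests on a stiff rubber washer inside, 12 N a mm.)
- block_123: Bystander: flat metal block with drilled holes, 50 x 75 x 25 mm, loose on the mat. Origin: centre of its underside.
- step_block: Bystander: small block cut like a staircase, 24 x 50 x 37 mm, loose on the mat. Origin: centre of its underside.
- v_block: Bystander: metal block with a V groove, 35 x 60 x 40 mm, loose on the mat. Origin: centre of its underside.
Mind the look-alikes: they are no part of the job. There is more than one size of the timer; the one meant has the size given above.

How it is judged:
On the way:
1. the knob has been twisted past the 20 minute mark (value of joint timer_knob above 2.82 rad), for 0.1 s.
At the end, for the whole second after the job is handed in: The knob points at 10 minutes, within one minute (1.256 to 1.536 rad), released, and the timer stands still and upright on the mat within 20 mm of where it stood, its x within 0.22 rad of the mat's x (value of joint timer_knob between 1.256 and 1.536 rad and angle between the x axis of timer and the x axis of mat, either way round below 0.22 rad and distance of timer from where it was at the start of the episode below 0.02 m and angle between timer's own z axis and vertical below 0.05 rad and linear speed of timer below 0.01 m/s); the robot touches nothing.
It fails at once if the timer loads the mat with more than 45 N, its own weight included (contact force between timer and mat above 45 N).
It fails at once if the timer is lifted or tipped (z of timer in the frame of mat above 0.016 m or angle between timer's own z axis and vertical above 0.2 rad).
It fails at once if a part beside the timer is moved by more than 10 mm (distance of any of block_123, step_block, v_block from where it was at the start of the episode above 0.01 m).
It also fails if it takes over 72 s, if anything falls off the work surface, if the arm or the gripper's body presses on something with over 40 N, if the wrist force passes 120 N, or if a joint passes its speed limit or range.

## Working session

There is one attempt and no reset: what is moved stays moved. The work goes in short steps, Python scripts to look and compute and a tool call to move; the robot and the scene stay as the last step left them, time stands still between calls to the robot, and variables do not carry over. Pictures are saved under pics/ and viewed, at most 10 in all, crops included, and the job is handed in when it is done.

Besides the shell and the picture viewer there is one more tool, called after ">>>" as a command line: name --argument value ..., lists and objects as JSON in quotes. arm_command: Moves the arm, as the interface text tells. Its arguments: {"type":"object","properties":{"plan":{"type":"array"},"squeeze":{"type":"number"}},"required":["plan"]}

```bash
mkdir -p pics
python3 - <<'E'
from station import ctrl,cams
import cv2,numpy as np
np.set_printoptions(precision=4,suppress=True)
for n in("top","scene"):
    p,d=cams.camera(n);cv2.imwrite(f"pics/{n}0.png",p);np.save(f"pics/{n}d.npy",d)
    i=cams.camera_info(n);print(n,i)
print(ctrl.get_obs())
E
```

```text
top {'fx': 494.43763286009244, 'fy': 494.43763286009244, 'cx': 317.3866873319613, 'cy': 201.98989022071945, 'world_to_cam': array([[-0.0049, -1.    ,  0.0039,  0.017 ],
       [-0.9976,  0.0046, -0.069 ,  0.5912],
       [ 0.0689, -0.0042, -0.9976,  1.1177],
       [ 0.    ,  0.    ,  0.    ,  1.    ]])}
scene {'fx': 435.8229877322845, 'fy': 435.8229877322845, 'cx': 318.0379987614562, 'cy': 200.74866905408453, 'world_to_cam': array([[ 0.8729, -0.4877,  0.0124, -0.5348],
       [-0.3185, -0.5891, -0.7426,  0.2575],
       [ 0.3695,  0.6443, -0.6696,  0.8045],
       [ 0.    ,  0.    ,  0.    ,  1.    ]])}
{'time_s': 0.1, 'qpos': array([-1.2726,  0.3004,  1.5215,  0.    ,  1.3207, -0.0666]), 'joint_vel': array([-0.0003, -0.0022, -0.0002, -0.0011,  0.0005,  0.0027]), 'tau': array([ -0.0002, -53.2649, -35.3288,   0.0709,   0.0235,  -0.0001]), 'ee_pos': array([ 0.1961, -0.5136,  0.1695]), 'eef_rot': array([-3.1406, -0.0001,  0.3648]), 'force': array([ 0.2682,  0.4371, -0.3552]), 'moment': array([-0.0425, -0.0143,  0.0009]), 'grip_force': 0.0, 'grip_width': 0.09414889108836991}
```

View pics/top0.png

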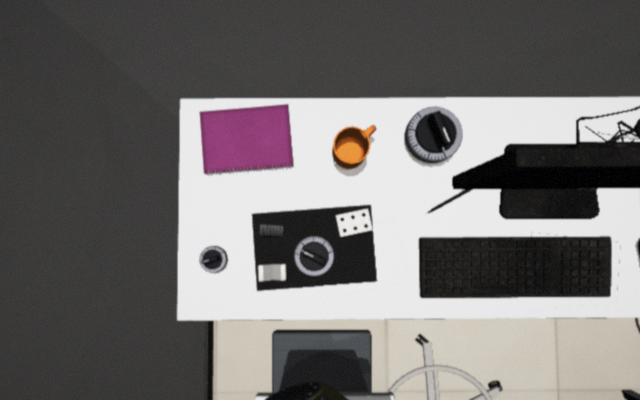

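View pics/scene0.png

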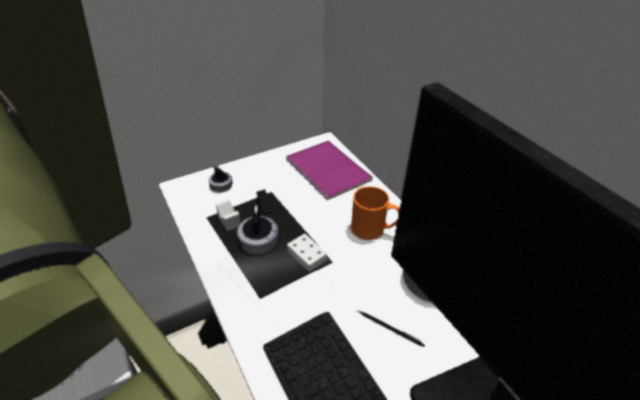

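Three bell timers show in the top view: a small one at (213,259), one on the mat at (314,257), and a large one at (434,135). The one on the mat is about 40 px across, or roughly 90 mm, so it fits the description. I'll measure it and check it in a close crop.

```bash
cat > h.py <<'E'
import numpy as np,cv2
np.set_printoptions(precision=4,suppress=True)
def ray(i,u,v,z):
    W=np.array(i["world_to_cam"]);R=W[:3,:3];c=-R.T@W[:3,3]
    d=R.T@np.array([(u-i["cx"])/i["fx"],(v-i["cy"])/i["fy"],1.])
    return c+d*(z-c[2])/d[2]
E
python3 - <<'E'
from h import *
from station import cams
i=cams.camera_info("top");p=cv2.imread("pics/top0.png");d=np.load("pics/topd.npy")
g=p.max(2)
m=((g<75)*255).astype(np.uint8);m[:195]=0;m[300:]=0;m[:,:240]=0;m[:,390:]=0
c=max(cv2.findContours(m,cv2.RETR_EXTERNAL,cv2.CHAIN_APPROX_NONE)[0],key=cv2.contourArea)
r=cv2.minAreaRect(c);b=cv2.boxPoints(r);q=np.array([ray(i,*x,.004) for x in b]);print("mat",q)
for k in range(4):
    e=q[(k+1)%4]-q[k];print(np.linalg.norm(e[:2]),np.degrees(np.arctan2(e[1],e[0])))
# all three timers: ring colour blob (bluish grey)
for (u,v,w) in((314,257,30),(213,259,22),(434,135,40)):
    s=np.s_[v-w:v+w,u-w:u+w]
    pp=p[s].astype(int);mm=((pp.max(2)>85)&(pp.max(2)<205)).astype(np.uint8)*255
    cc=max(cv2.findContours(mm,cv2.RETR_EXTERNAL,cv2.CHAIN_APPROX_NONE)[0],key=cv2.contourArea)
    el=cv2.fitEllipse(cc);print("t",el[0][0]+u-w,el[0][1]+v-w,el[1]);
    C=ray(i,el[0][0]+u-w,el[0][1]+v-w,.042);print(C,"diam",np.mean(el[1])*1.06/494)
cv2.imwrite("pics/c1.png",cv2.resize(p[220:295,265:365],None,fx=7,fy=7,interpolation=cv2.INTER_CUBIC))
W=np.array(i["world_to_cam"]);
for n in("top","scene"):
    i=cams.camera_info(n);D=np.load(f"pics/{n}d.npy");W=np.linalg.inv(i["world_to_cam"])
    v,u=np.mgrid[:400,:640];P=np.stack([(u-i["cx"])/i["fx"]*D,(v-i["cy"])/i["fy"]*D,D,np.ones_like(D)],-1)@W.T
    P=P[D>0][:,:3];s=P[(abs(P[:,0]-.34)<.12)&(abs(P[:,1]-.02)<.16)&(P[:,2]>.065)&(P[:,2]<.2)];
    print(n,len(s),s.mean(0) if len(s) else 0,s.max(0) if len(s) else 0)
    s=P[(P[:,0]>0.1)&(P[:,0]<.8)&(P[:,1]>-.7)&(P[:,1]<-.15)&(P[:,2]>.1)];print("tall",s.min(0),s.max(0))
E
```

```text
mat [[ 0.5646  0.1679  0.004 ]
 [ 0.5846 -0.1088  0.004 ]
 [ 0.4103 -0.1201  0.004 ]
 [ 0.3909  0.1538  0.004 ]]
0.2774181169432666 -85.8617302651435
0.17462894761562994 -176.3055952066201
0.27454578983068595 94.0586799592346
0.17424896280200536 4.638000739999269
t 313.668399810791 255.7593650817871 (38.643672943115234, 38.986610412597656)
[0.469  0.0232 0.042 ] diam 0.08328755096867983
t 213.4947052001953 259.01515197753906 (27.851564407348633, 28.6036376953125)
[0.4629 0.2475 0.042 ] diam 0.06056934638544616
t 432.59992599487305 135.95675659179688 (56.56358337402344, 61.19895935058594)
[ 0.7395 -0.2492  0.042 ] diam 0.1263444284292368
top 125 [0.2592 0.0442 0.1731] [0.4598 0.0788 0.2   ]
tall [ 0.207  -0.6208  0.1   ] [ 0.7815 -0.2307  0.487 ]
scene 96 [0.3139 0.0017 0.1484] [0.4598 0.0174 0.1998]
tall [ 0.1492 -0.6205  0.1625] [ 0.6359 -0.257   0.5869]
```

View pics/c1.png

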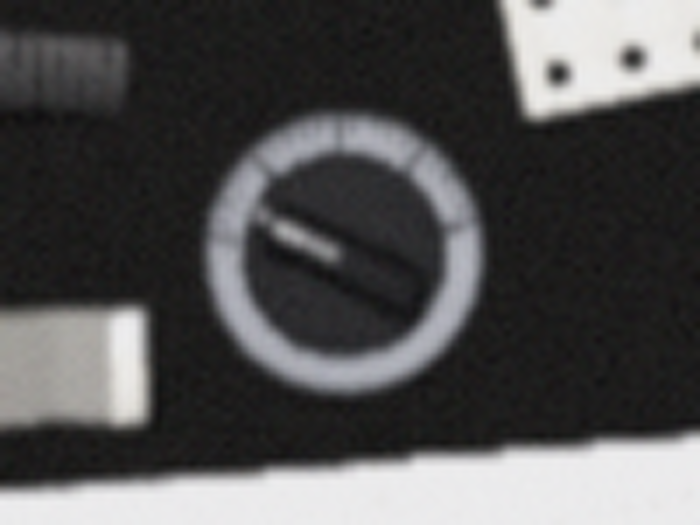

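The crop confirms it: a ring about 90 mm across at crop (345,253), five long ticks, and the white line pointing to about 2.75 min at crop (262,212). That puts the bar at a world yaw of about 1.06. With yaw = q1 − q6 + π/2, one grasp can't cover the whole twist, so I'll regrasp once. First I'll hover above it.

Units first: shifts go in shares of 750 mm and turns go in shares of pi rad. So 447 mm / 750 = 0.596, 410 mm / 750 = 0.5467, -0.7 rad / 3.1416 = -0.2228.

>>> arm_command --plan '[[[0.0493,-0.0453,0,0,0,-0.0191,-1],[0.1,-0.0893,0,0,0,-0.0382,-1],[0.1493,-0.1347,0,0,0,-0.0573,-1],[0.1987,-0.18,0,0,0,-0.0764,-1],[0.248,-0.224,0,0,0,-0.0955,-1],[0.2987,-0.2693,0,0,0,-0.1146,-1],[0.348,-0.3147,0,0,0,-0.1337,-1],[0.3973,-0.3587,0,0,0,-0.1528,-1],[0.4467,-0.404,0,0,0,-0.1719,-1],[0.4973,-0.4493,0,0,0,-0.191,-1],[0.5467,-0.4933,0,0,0,-0.2101,-1],[0.596,-0.5387,0,0,0,-0.2228,-1]]]'

```text
time_s: 1.3
ee_pos: [0.469, 0.023, 0.1699]
eef_rot: [3.142, 0.0, 1.067]
force: [1.2, -0.8, -0.8]
grip_width: 0.0941
grip_force: 0.0
```

Run:
```python
from h import *
from station import ctrl,cams
o=ctrl.get_obs();print(o["ee_pos"],o["eef_rot"],o["qpos"],o["force"],o["joint_vel"])
p,d=cams.camera("wrist");cv2.imwrite("pics/w1.png",p);i=cams.camera_info("wrist");print(i)
p,d=cams.camera("top");cv2.imwrite("pics/top1.png",p)
```

```text
[0.469  0.023  0.1699] [3.1415 0.     1.0673] [-0.0291  0.1197  1.7391 -0.0001  1.2827  0.4744] [ 1.15   -0.8316 -0.7847] [ 1.0072  0.5197 -0.5707 -0.0006  0.0475  0.6248]
{'fx': 309.70691628693146, 'fy': 309.70691628693146, 'cx': 320.89395931819865, 'cy': 200.94722550964673, 'world_to_cam': array([[ 0.879 , -0.4767,  0.0009, -0.402 ],
       [-0.462 , -0.8514,  0.2485,  0.2166],
       [-0.1177, -0.2188, -0.9686,  0.453 ],
       [ 0.    ,  0.    ,  0.    ,  1.    ]])}
```

View pics/w1.png

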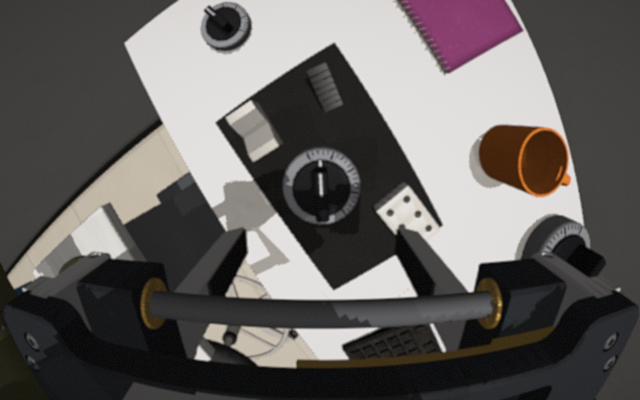

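The picture was taken while the arm was still settling. The bar (320,180) is nearly vertical in the image and close to the camera centre line. I'll retake it at rest and measure.

```bash
cat >> h.py <<'E'
def fray(i,u,v,z):
    W=np.array(i["world_to_cam"]);R=W[:3,:3];c=-R.T@W[:3,3]
    a=np.array([u-i["cx"],v-i["cy"]]);r=np.hypot(*a);t=r/i["fx"]
    d=R.T@np.append(a/r*np.sin(t),np.cos(t))
    return c+d*(z-c[2])/d[2]
E
python3 - <<'E'
from h import *
from station import ctrl,cams
o=ctrl.get_obs();print(o["ee_pos"],o["eef_rot"],o["qpos"],o["force"],o["joint_vel"])
i=cams.camera_info("wrist")
p,d=cams.camera("wrist");cv2.imwrite("pics/w2.png",p);np.save("pics/w2d.npy",d)
u0,v0=265,125
cv2.imwrite("pics/w2c.png",cv2.resize(p[v0:v0+120,u0:u0+130],None,fx=5,fy=5,interpolation=cv2.INTER_CUBIC))
# depth of knob top
s=d[145:220:8,300:345:5];print(s)
m=((p.min(2)>150)*255).astype(np.uint8);m2=np.zeros_like(m);m2[155:200,308:334]=m[155:200,308:334]
q=np.argwhere(m2>0)[:,::-1];print(len(q),q.min(0),q.max(0))
W=np.array([fray(i,*x,.09)[:2] for x in q]);v=np.linalg.svd(W-W.mean(0))[2][0];print("line",W.mean(0),v,np.arctan2(v[1],v[0]),(W-W.mean(0))@v@np.ones(1) if 0 else np.ptp((W-W.mean(0))@v))
E
```

```text
[0.4696 0.0252 0.1694] [-3.1407 -0.0003  1.0714] [-0.0248  0.1222  1.7374  0.0007  1.2826  0.4744] [-0.3087 -0.2647  1.0495] [-0.1019 -0.038   0.0534 -0.0187  0.0035 -0.0596]
[[0.3737 0.3755 0.3738 0.3742 0.3746 0.377  0.3755 0.3756 0.3751]
 [0.3765 0.3447 0.3399 0.3398 0.341  0.3402 0.3399 0.3412 0.3548]
 [0.3424 0.343  0.3418 0.3411 0.3351 0.3363 0.3419 0.3415 0.3426]
 [0.3449 0.3363 0.3347 0.335  0.3271 0.3285 0.3341 0.3359 0.337 ]
 [0.3378 0.3371 0.337  0.2957 0.2967 0.2976 0.3375 0.3367 0.337 ]
 [0.3401 0.3386 0.3388 0.2982 0.2976 0.2993 0.339  0.3398 0.3398]
 [0.3412 0.3403 0.3417 0.3014 0.3001 0.3011 0.3422 0.3411 0.    ]
 [0.3435 0.3435 0.3445 0.3046 0.3026 0.3031 0.3445 0.343  0.3435]
 [0.355  0.3452 0.3465 0.3071 0.3057 0.3059 0.3463 0.3464 0.3461]
 [0.357  0.3591 0.358  0.3495 0.307  0.3059 0.3504 0.3606 0.3586]]
56 [320 159] [328 193]
line [0.4791 0.0395] [-0.484  -0.8751] -2.0759976822755837 0.033442319796668785
```

View pics/w2c.png

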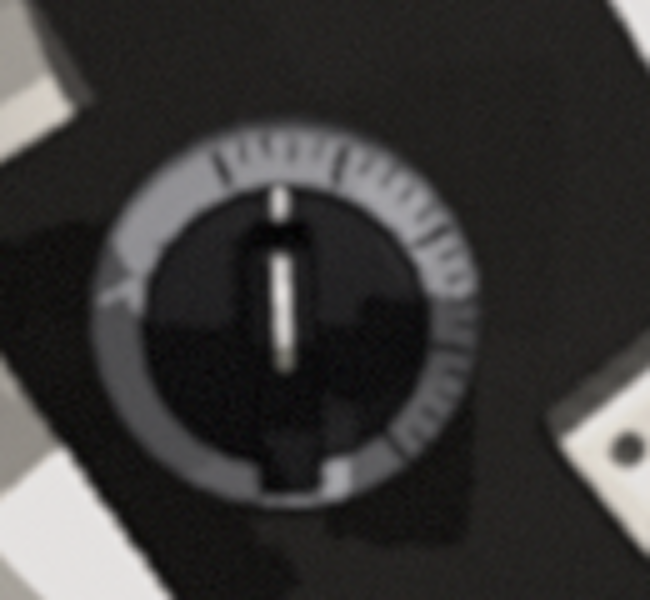

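Crop: the line on the bar top runs from (281,252) at the pointing end to (286,362) at the axis. It points between the first long tick (0 min) at (222,165) and the second (5 min) at (342,160). I'll work out the axis and height.

Run:
```python
from h import *
from station import cams
i=cams.camera_info("wrist");d=np.load("pics/w2d.npy")
W=np.array(i["world_to_cam"]);R=W[:3,:3];c=-R.T@W[:3,3]
def P(u,v):
    a=np.array([u-i["cx"],v-i["cy"]]);r=np.hypot(*a);t=r/i["fx"];D=np.median(d[int(v)-1:int(v)+2,int(u)-1:int(u)+2])
    return c+R.T@np.append(a/r*np.tan(t),1)*D
for a in((322,190),(322,198),(322,208)):print("top z",P(*a))
f=lambda x,y,z:fray(i,265+(x-2)/5,125+(y-2)/5,z)
z=P(322,198)[2]
A=f(281,252,z);B=f(286,362,z);e=A-B;print(A,B,np.arctan2(e[1],e[0]),np.linalg.norm(e))
print("bar ends mid",f(281,240,z),f(291,472,z))
cc=f(284,315,.042);print("ring",cc)
q=[f(222,165,.042),f(342,160,.042),f(434,232,.042)]
for x in q:e=x-cc;print("tick",np.degrees(np.arctan2(e[1],e[0])),np.linalg.norm(e))
```

```text
top z [0.4751 0.0296 0.0923]
top z [0.4712 0.0226 0.0921]
top z [0.4663 0.0136 0.0918]
[0.4811 0.0431 0.0921] [0.4715 0.0236 0.0921] 1.1151400385980328 0.021723413681560087
bar ends mid [0.4822 0.0451 0.0921] [0.4616 0.0034 0.0921]
ring [0.4706 0.0225 0.042 ]
tick 83.31668924806698 0.03681639869552631
tick 41.27961269733391 0.03753512608496374
tick 0.9218639252354288 0.038713806988826635
```

To row units: 107 mm / 750 = 0.1427, 85 mm / 750 = 0.1133, -0.03 rad / 3.1416 = -0.0095.

>>> arm_command --plan '[[[0.0013,0.0027,0.04,0,0,-0.0095,-1],[0.0013,0.0027,0.08,0,0,-0.0095,-1],[0.0013,0.0027,0.1133,0,0,-0.0095,-1],[0.0013,0.0027,0.1427,0,0,-0.0095,-1],[0.0013,0.0027,0.1427,0,0,-0.0095,-1],[0.0013,0.0027,0.1427,0,0,-0.0095,-1],[0.0013,0.0027,0.1427,0,0,-0.0095,-1],[0.0013,0.0027,0.1427,0,0,-0.0095,-1]]]'

```text
time_s: 2.25
ee_pos: [0.4713, 0.0205, 0.0641]
eef_rot: [3.14, -0.001, 1.094]
force: [-0.3, 0.2, 0.1]
grip_width: 0.0938
grip_force: 0.0
```

>>> arm_command --plan '[[[0,0,0,0,0,0,0.5],[0,0,0,0,0,0,1],[0,0,0,0,0,0,1],[0,0,0,0,0,0,1],[0,0,0,0,0,0,1],[0,0,0,0,0,0,1],[0,0,0,0,0,0,1],[0,0,0,0,0,0,1],[0,0,0,0,0,0,1],[0,0,0,0,0,0,1]]]' --squeeze 30

```text
time_s: 3.25
ee_pos: [0.4708, 0.0207, 0.0629]
eef_rot: [-3.142, 0.0, 1.095]
force: [0.4, -0.2, -0.1]
grip_width: 0.0174
grip_force: 0.0
```

>>> arm_command --plan '[[[0,0,0,0,0,0,1],[0,0,0,0,0,0,1],[0,0,0,0,0,0,1],[0,0,0,0,0,0,1],[0,0,0,0,0,0,1]]]'

```text
time_s: 3.75
ee_pos: [0.4708, 0.0207, 0.0629]
eef_rot: [-3.142, -0.0, 1.095]
force: [0.3, -0.5, 0.3]
grip_width: 0.0006
grip_force: 0.0
```

>>> arm_command --plan '[[[0,0,0.0013,0,0,0,1],[0,0,0.0027,0,0,0,1],[0,0,0.004,0,0,0,1],[0,0,0.004,0,0,0,1],[0,0,0.004,0,0,0,1]]]'

```text
time_s: 4.25
ee_pos: [0.4708, 0.0207, 0.0599]
eef_rot: [-3.142, -0.0, 1.095]
force: [0.5, 0.6, -0.1]
grip_width: 0.0004
grip_force: 0.0
```

The fingers closed fully without gripping anything, so I need to look.

Run:
```python
from h import *
from station import ctrl,cams
o=ctrl.get_obs();print(o["ee_pos"],o["eef_rot"],o["qpos"],o["force"],o["grip_width"])
a,_=cams.camera("wrist");b,_=cams.camera("scene");c,_=cams.camera("top")
A=cv2.resize(a[60:400,150:490],(400,400));B=cv2.resize(b[160:290,180:340],(400,325));C=cv2.resize(c[200:300,250:390],(400,275))
im=np.zeros((600,800,3),np.uint8);im[:400,:400]=A;im[:325,400:]=B;im[325:,400:]=C;cv2.imwrite("pics/k1.png",im)
```

```text
[0.4708 0.0207 0.0599] [-3.1416 -0.      1.0948] [-0.0338  0.2557  1.8561  0.      1.0298  0.4422] [ 0.5327  0.5799 -0.1239] 0.0004311582582825421
```

View pics/k1.png

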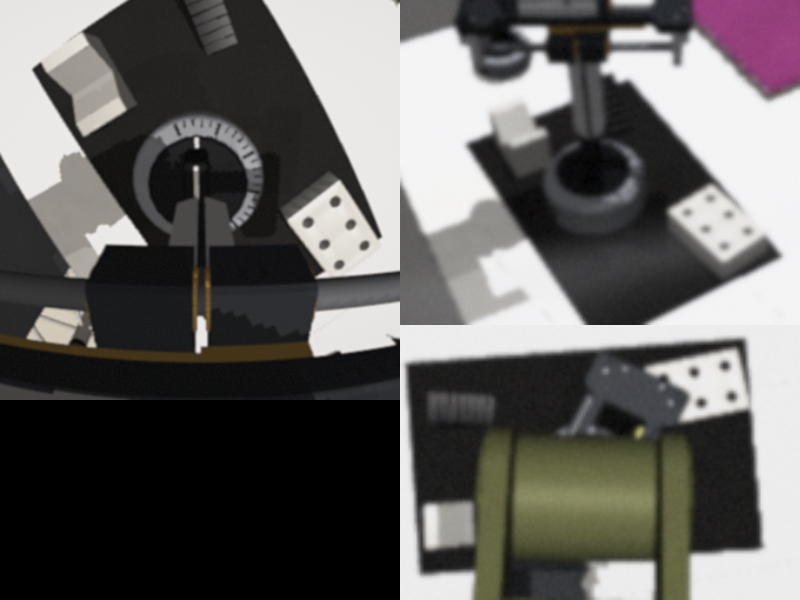

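The wrist view shows the fingers at crop (200,200), close together near the bar. I'll check with depth where the fingertips really are.

Run:
```python
from h import *
from station import ctrl,cams
i=cams.camera_info("wrist");p,d=cams.camera("wrist");W=np.array(i["world_to_cam"]);R=W[:3,:3];c=-R.T@W[:3,3]
o=ctrl.get_obs()
def proj(P):
    q=R@P+W[:3,3];th=np.arctan2(np.hypot(q[0],q[1]),q[2]);a=q[:2]/np.hypot(*q[:2]);return a*th*i["fx"]+[i["cx"],i["cy"]]
t=np.array(o["ee_pos"]);print("tcp px",proj(t),"grasp px",proj(t+[0,0,.019]),"knobtop",proj(np.array([.471,.0235,.092])))
print("cam",c)
v,u=np.mgrid[150:300,260:390];a=np.stack([u-i["cx"],v-i["cy"]],-1);r=np.linalg.norm(a,axis=-1);D=d[150:300,260:390]
k=np.tan(r/i["fx"])/r*D;P=np.stack([a[...,0]*k,a[...,1]*k,D],-1)@R+c
T=np.array([[np.cos(1.095),np.sin(1.095),0],[np.sin(1.095),-np.cos(1.095),0],[0,0,-1]])
Q=(P-t)@T.T*1000 # tool frame mm
for vv in range(170,270,6):print(vv,[tuple(int(round(float(x))) for x in Q[vv-150,uu-260]) for uu in range(296,346,6)])
```

```text
tcp px [319.1428 224.5149] grasp px [319.0267 233.5735] knobtop [317.2134 236.9699]
cam [0.5053 0.0856 0.2754]
170 [(38, -18, 17), (38, -13, 18), (38, -9, 17), (38, -4, 17), (38, 1, 17), (38, 5, 17), (38, 10, 18), (38, 14, 17), (38, 19, 17)]
176 [(33, -18, 18), (33, -13, 17), (34, -8, 12), (34, -4, 10), (34, 1, 10), (34, 5, 12), (33, 10, 18), (33, 14, 16), (33, 19, 17)]
182 [(30, -17, 10), (30, -13, 9), (30, -8, 7), (30, -4, 8), (30, 1, 8), (30, 5, 9), (30, 9, 7), (30, 14, 9), (29, 19, 16)]
188 [(26, -17, 7), (26, -13, 7), (27, -8, 3), (28, -4, -3), (28, 1, -5), (26, 5, 8), (26, 9, 7), (26, 14, 8), (26, 18, 7)]
194 [(21, -17, 8), (21, -13, 8), (28, -7, -20), (28, -3, -23), (28, 1, -23), (26, 5, -14), (21, 10, 9), (21, 14, 8), (21, 18, 7)]
200 [(16, -17, 9), (17, -13, 8), (26, -7, -31), (26, -3, -31), (26, 1, -30), (26, 4, -30), (16, 10, 9), (16, 14, 9), (16, 19, 8)]
206 [(12, -17, 9), (12, -13, 9), (23, -7, -31), (23, -3, -32), (23, 1, -33), (22, 4, -30), (12, 10, 8), (12, 14, 8), (12, 19, 7)]
212 [(7, -17, 8), (7, -13, 8), (19, -7, -31), (19, -3, -31), (19, 1, -32), (19, 4, -31), (7
[... 533 characters left out ...]
 -50), (-12, 19, 8)]
242 [(-17, -18, 8), (10, -9, -60), (10, -6, -59), (11, -3, -61), (9, 1, -56), (11, 4, -60), (10, 7, -59), (10, 10, -59), (-17, 19, 8)]
248 [(-22, -18, 8), (10, -9, -68), (10, -5, -68), (10, -2, -68), (9, 1, -64), (10, 4, -68), (10, 7, -67), (10, 10, -68), (10, 13, -68)]
254 [(10, -11, -75), (10, -8, -75), (10, -5, -75), (10, -2, -76), (8, 1, -71), (10, 4, -76), (11, 7, -76), (10, 10, -75), (11, 13, -76)]
260 [(11, -11, -83), (11, -8, -84), (11, -5, -83), (11, -2, -83), (9, 1, -79), (10, 4, -82), (11, 6, -83), (10, 9, -83), (11, 12, -84)]
266 [(10, -10, -89), (11, -7, -91), (11, -5, -90), (10, -2, -89), (9, 1, -86), (11, 3, -90), (10, 6, -89), (11, 9, -90), (11, 12, -90)]
```

Depth shows the closed fingers ending about 33–40 mm behind the nominal TCP, just above the bar top, so they closed over it. I'll check where the tips sat in the earlier picture with the gripper open.

Run:
```python
from h import *
from station import ctrl,cams
i=cams.camera_info("wrist");W=np.array(i["world_to_cam"]);R=W[:3,:3];c=-R.T@W[:3,3]
t=np.array(ctrl.get_obs()["ee_pos"]);ps=1.0948
T=np.array([[np.cos(ps),np.sin(ps),0],[np.sin(ps),-np.cos(ps),0],[0,0,-1]])
d=np.load("pics/w2d.npy")
v,u=np.mgrid[0:400,0:640];a=np.stack([u-i["cx"],v-i["cy"]],-1);r=np.linalg.norm(a,axis=-1)+1e-9
def Q(d):
    k=np.tan(r/i["fx"])/r*d;P=np.stack([a[...,0]*k,a[...,1]*k,d],-1)@R+c;return (P-t)@T.T*1000
for n,D in(("open",d),("closed",cams.camera("wrist")[1])):
    q=Q(D);m=(D>0)&(abs(q[...,1])<75)&(q[...,0]>-20)&(q[...,0]<20)
    for lo in range(-100,10,8):
        s=q[m&(q[...,2]>=lo)&(q[...,2]<lo+8)]
        if len(s):print(n,lo,len(s),"y",np.percentile(s[:,1],[0,25,50,75,100]).round(),"xmax",s[:,0].max().round())
s=cams.camera("scene")
print(ctrl.get_obs()["tau"],ctrl.get_obs()["moment"])
```

```text
open -100 719 y [-58. -48. -45.  50.  60.] xmax 11.0
open -92 693 y [-58. -47.  48.  49.  60.] xmax 11.0
open -84 606 y [-58. -47. -45.  49.  60.] xmax 12.0
open -76 527 y [-58. -47.  48.  49.  60.] xmax 11.0
open -68 484 y [-58. -46. -45.  49.  60.] xmax 11.0
open -60 402 y [-58. -47.   1.  49.  60.] xmax 11.0
open -52 382 y [-57. -47.  48.  49.  60.] xmax 11.0
open -44 241 y [-55. -46. -45.  49.  58.] xmax 11.0
open -36 5 y [-48. -47. -46.  49.  50.] xmax 11.0
closed -100 103 y [-5. -0.  1.  2.  9.] xmax 11.0
closed -92 398 y [-11.  -5.   1.   7.  14.] xmax 12.0
closed -84 363 y [-11.  -5.   1.   7.  14.] xmax 11.0
closed -76 320 y [-11.  -5.   1.   7.  14.] xmax 12.0
closed -68 270 y [-11.  -5.   1.   7.  14.] xmax 12.0
closed -60 236 y [-11.  -5.   1.   7.  13.] xmax 11.0
closed -52 214 y [-11.  -4.   2.   8.  13.] xmax 11.0
closed -44 106 y [-8. -2.  2.  5. 10.] xmax 12.0
closed -36 396 y [-8. -5. -1.  3.  6.] xmax 20.0
closed -28 2 y [-8. -5. -2.  2.  5.] xmax 17.0
closed 4 2482 y [-34. -22. -11.  19.  31.] xmax 20.0
[ -0.0002 -45.5435 -30.2509   0.0635  -0.017   -0.    ] [-0.079  -0.0446  0.014 ]
```

The fingers really do end about 36 mm behind the reported TCP. The wrist depth shows it whether open or closed, and the scene view agrees (tips at the bar top's height). I'll go by what I see: open, shift −2.5 mm in tool y, and go 33 mm lower.

To row units: -6 mm / 750 = -0.008, -2.5 mm / 750 = -0.0033.

>>> arm_command --plan '[[[0,0,-0.008,0,0,0,-1],[0,-0.0033,-0.008,0,0,0,-1],[0,-0.0033,-0.008,0,0,0,-1],[0,-0.0033,-0.008,0,0,0,-1],[0,-0.0033,-0.008,0,0,0,-1],[0,-0.0033,-0.008,0,0,0,-1],[0,-0.0033,-0.008,0,0,0,-1],[0,-0.0033,-0.008,0,0,0,-1],[0,-0.0033,-0.008,0,0,0,-1],[0,-0.0033,-0.008,0,0,0,-1]]]'

```text
time_s: 5.55
ee_pos: [0.4686, 0.0219, 0.0659]
eef_rot: [3.142, 0.0, 1.095]
force: [-0.8, 0.4, -0.4]
grip_width: 0.077
grip_force: 0.0
```

To row units: 39 mm / 750 = 0.052, 34 mm / 750 = 0.0453.

>>> arm_command --plan '[[[0,0,0.0133,0,0,0,-0.6],[0,0,0.0267,0,0,0,-0.4],[0,0,0.0373,0,0,0,-0.2],[0,0,0.0453,0,0,0,-0.2],[0,0,0.052,0,0,0,-0.2],[0,0,0.052,0,0,0,-0.2],[0,0,0.052,0,0,0,-0.2]]]'

```text
time_s: 6.25
ee_pos: [0.4686, 0.0219, 0.027]
eef_rot: [3.142, -0.0, 1.095]
force: [-0.5, -0.0, 0.1]
grip_width: 0.0566
grip_force: 0.0
```

>>> arm_command --plan '[[[0,0,0,0,0,0,0.5],[0,0,0,0,0,0,1],[0,0,0,0,0,0,1],[0,0,0,0,0,0,1],[0,0,0,0,0,0,1],[0,0,0,0,0,0,1],[0,0,0,0,0,0,1],[0,0,0,0,0,0,1],[0,0,0,0,0,0,1],[0,0,0,0,0,0,1]]]' --squeeze 30

```text
time_s: 7.25
ee_pos: [0.4686, 0.0218, 0.027]
eef_rot: [3.142, -0.0, 1.095]
force: [-0.4, -0.1, 1.4]
grip_width: 0.0137
grip_force: 30.0
```

The bar is gripped at 13.7 mm and 30 N. Next I press down in small steps.

To row units: 3 mm / 750 = 0.004, 2.5 mm / 750 = 0.0033.

>>> arm_command --plan '[[[0,0,0.0013,0,0,0,1],[0,0,0.0027,0,0,0,1],[0,0,0.0033,0,0,0,1],[0,0,0.004,0,0,0,1],[0,0,0.004,0,0,0,1],[0,0,0.004,0,0,0,1]]]' --squeeze 40

```text
time_s: 7.85
ee_pos: [0.4686, 0.0219, 0.0239]
eef_rot: [3.142, -0.0, 1.095]
force: [-0.0, -1.0, 0.8]
grip_width: 0.0136
grip_force: 40.0
```

To row units: 1 mm / 750 = 0.0013, 0.5 mm / 750 = 0.0007.

>>> arm_command --plan '[[[0,0,0.0007,0,0,0,1],[0,0,0.0013,0,0,0,1],[0,0,0.0013,0,0,0,1],[0,0,0.0013,0,0,0,1]]]'

```text
time_s: 8.25
ee_pos: [0.4686, 0.0219, 0.023]
eef_rot: [3.142, -0.0, 1.095]
force: [-0.5, 0.9, 3.2]
grip_width: 0.0137
grip_force: 40.0
```

To row units: 0.5 mm / 750 = 0.0007.

>>> arm_command --plan '[[[0,0,0.0007,0,0,0,1],[0,0,0.0007,0,0,0,1],[0,0,0.0007,0,0,0,1]]]'

```text
time_s: 8.55
ee_pos: [0.4686, 0.0219, 0.0227]
eef_rot: [3.141, -0.0, 1.095]
force: [-2.1, -0.5, 7.0]
grip_width: 0.0138
grip_force: 40.0
```

To row units: 0.4 mm / 750 = 0.0005.

>>> arm_command --plan '[[[0,0,0.0005,0,0,0,1],[0,0,0.0005,0,0,0,1],[0,0,0.0005,0,0,0,1]]]'

```text
time_s: 8.85
ee_pos: [0.4687, 0.0219, 0.0225]
eef_rot: [3.141, -0.0, 1.095]
force: [-3.2, 0.2, 8.6]
grip_width: 0.0137
grip_force: 40.0
```

To row units: 0.8 mm / 750 = 0.0011, 0.4 mm / 750 = 0.0005.

>>> arm_command --plan '[[[0,0,0.0005,0,0,0,1],[0,0,0.0011,0,0,0,1],[0,0,0.0011,0,0,0,1],[0,0,0.0011,0,0,0,1]]]'

```text
time_s: 9.25
ee_pos: [0.4687, 0.0219, 0.022]
eef_rot: [3.141, -0.0, 1.095]
force: [-4.9, 0.7, 15.0]
grip_width: 0.0137
grip_force: 40.0
```

To row units: 0.32 rad / 3.1416 = 0.1019.

>>> arm_command --plan '[[[0,0,0,0,0,0.0255,1],[0,0,0,0,0,0.0509,1],[0,0,0,0,0,0.0764,1],[0,0,0,0,0,0.1019,1],[0,0,0,0,0,0.1019,1],[0,0,0,0,0,0.1019,1]]]'

```text
time_s: 9.85
ee_pos: [0.4685, 0.022, 0.0219]
eef_rot: [-3.141, -0.0, 0.775]
force: [-6.2, 1.1, 15.1]
grip_width: 0.0139
grip_force: 39.9
```

Run:
```python
from h import *
from station import ctrl,cams
o=ctrl.get_obs();print(o["force"],o["moment"],o["eef_rot"],o["qpos"])
p,d=cams.camera("wrist");cv2.imwrite("pics/k2.png",cv2.resize(p[90:270,220:420],None,fx=3,fy=3,interpolation=cv2.INTER_CUBIC))
```

```text
[-6.2242  1.1031 15.1198] [0.2862 1.2931 0.0394] [-3.1413 -0.      0.7748] [-0.0312  0.3121  1.8893  0.0003  0.9404  0.7646]
```

View pics/k2.png

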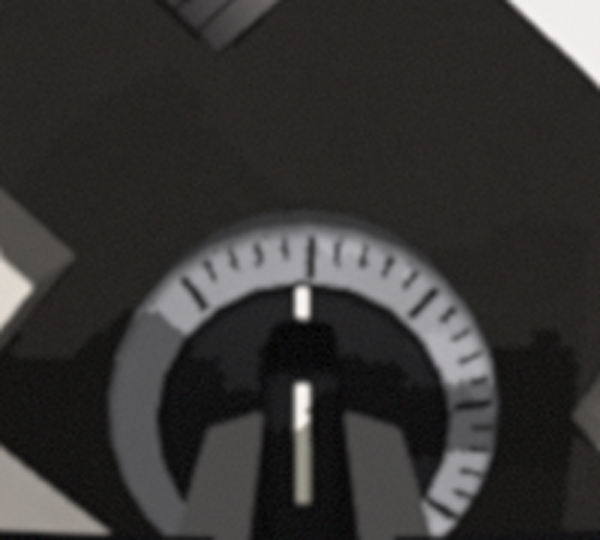

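The line now points at about 4.8 min, just left of the long 5-minute tick at (312,255), and the housing has not turned. So knob ≈ 1.43 − yaw. I'll twist a little further, then regrasp half a turn round.

To row units: 0.4 rad / 3.1416 = 0.1273.

>>> arm_command --plan '[[[0,0,0,0,0,0.0318,1],[0,0,0,0,0,0.0637,1],[0,0,0,0,0,0.0955,1],[0,0,0,0,0,0.1273,1],[0,0,0,0,0,0.1273,1],[0,0,0,0,0,0.1273,1]]]'

```text
time_s: 10.5
ee_pos: [0.4683, 0.0223, 0.0219]
eef_rot: [-3.141, 0.0, 0.375]
force: [-6.9, 3.9, 15.0]
grip_width: 0.0135
grip_force: 40.0
```

>>> arm_command --plan '[[[0,0,-0.002,0,0,0,1],[0,0,-0.002,0,0,0,-0.5],[0,0,-0.002,0,0,0,-1],[0,0,-0.002,0,0,0,-1],[0,0,-0.002,0,0,0,-1],[0,0,-0.002,0,0,0,-1],[0,0,-0.0133,0,0,0,-1],[0,0,-0.0267,0,0,0,-1],[0,0,-0.04,0,0,0,-1],[0,0,-0.06,0,0,0,-1],[0,0,-0.06,0,0,0,-1],[0,0,-0.06,0,0,0,-1]]]'

```text
time_s: 11.7
ee_pos: [0.4687, 0.0219, 0.0665]
eef_rot: [3.141, -0.001, 0.375]
force: [0.0, -0.0, -0.5]
grip_width: 0.0936
grip_force: 0.0
```

To row units: -1.57 rad / 3.1416 = -0.4997.

>>> arm_command --plan '[[[0,0,0,0,0,-0.0414,-1],[0,0,0,0,0,-0.0828,-1],[0,0,0,0,0,-0.1241,-1],[0,0,0,0,0,-0.1655,-1],[0,0,0,0,0,-0.2069,-1],[0,0,0,0,0,-0.2483,-1],[0,0,0,0,0,-0.2897,-1],[0,0,0,0,0,-0.331,-1],[0,0,0,0,0,-0.3724,-1],[0,0,0,0,0,-0.4138,-1],[0,0,0,0,0,-0.4584,-1],[0,0,0,0,0,-0.4997,-1]]]'

```text
time_s: 12.9
ee_pos: [0.4681, 0.0219, 0.0656]
eef_rot: [-3.141, -0.0, 1.951]
force: [-1.2, -0.1, -0.2]
grip_width: 0.0939
grip_force: 0.0
```

To row units: -1.57 rad / 3.1416 = -0.4997.

>>> arm_command --plan '[[[0,0,0,0,0,-0.0414,-1],[0,0,0,0,0,-0.0828,-1],[0,0,0,0,0,-0.1241,-1],[0,0,0,0,0,-0.1655,-1],[0,0,0,0,0,-0.2069,-1],[0,0,0,0,0,-0.2483,-1],[0,0,0,0,0,-0.2897,-1],[0,0,0,0,0,-0.331,-1],[0,0,0,0,0,-0.3724,-1],[0,0,0,0,0,-0.4138,-1],[0,0,0,0,0,-0.4584,-1],[0,0,0,0,0,-0.4997,-1]]]'

```text
time_s: 14.1
ee_pos: [0.4682, 0.0219, 0.0656]
eef_rot: [3.141, -0.001, -2.763]
force: [-0.2, 0.2, 0.2]
grip_width: 0.0939
grip_force: 0.0
```

>>> arm_command --plan '[[[0,0,0,0,0,0,-1],[0,0,0,0,0,0,-1],[0,0,0,0,0,0,-1]]]'

```text
time_s: 14.4
ee_pos: [0.4684, 0.0219, 0.066]
eef_rot: [3.141, -0.0, -2.771]
force: [0.8, 0.5, -0.4]
grip_width: 0.094
grip_force: 0.0
```

```bash
cat > m.py <<'E'
from h import *
from station import ctrl,cams
o=ctrl.get_obs();i=cams.camera_info("wrist");p,d=cams.camera("wrist")
W=np.array(i["world_to_cam"]);R=W[:3,:3];c=-R.T@W[:3,3];t=np.array(o["ee_pos"]);ps=o["eef_rot"][2]
T=np.array([[np.cos(ps),np.sin(ps),0],[np.sin(ps),-np.cos(ps),0],[0,0,-1]])
v,u=np.mgrid[0:400,0:640];a=np.stack([u-i["cx"],v-i["cy"]],-1);r=np.linalg.norm(a,axis=-1)+1e-9
k=np.tan(r/i["fx"])/r*d;P=np.stack([a[...,0]*k,a[...,1]*k,d],-1)@R+c;Q=(P-t)@T.T*1000
print(t,ps,o["qpos"],o["force"])
m=(P[...,2]>.08)&(P[...,2]<.1)&(abs(Q[...,0])<40)&(abs(Q[...,1])<25)
s=Q[m];rc=cv2.minAreaRect(s[:,:2].astype(np.float32));print("bar top rect (tool mm)",rc,len(s),"top z",np.median(P[m][:,2]))
f=Q[(abs(Q[...,1])>15)&(abs(Q[...,1])<75)&(abs(Q[...,0])<15)&(Q[...,2]<-33)&(d>0)]
print("fingers y",f[:,1].min(),f[:,1].max(),"tip z",np.percentile(f[:,2],99.5) if len(f) else 0)
E
python3 m.py
```

```text
[0.4684 0.0219 0.066 ] -2.7714303638758504 [-0.0315  0.2422  1.8569  0.      1.043  -1.9724] [ 0.8253  0.5424 -0.3521]
bar top rect (tool mm) ((-1.9004077911376953, 0.2159900665283203), (13.094634056091309, 51.94891357421875), 89.40349578857422) 1448 top z 0.08797770173112365
fingers y -74.98530239854622 74.99507389996697 tip z -38.41411899059872
```

The bar is aligned and centred to within 2 mm, and the knob is still down. I'll descend and regrasp.

To row units: 42 mm / 750 = 0.056, 37 mm / 750 = 0.0493.

>>> arm_command --plan '[[[-0.0027,0,0.0133,0,0,0,-0.6],[-0.0027,0,0.0267,0,0,0,-0.4],[-0.0027,0,0.04,0,0,0,-0.2],[-0.0027,0,0.0493,0,0,0,-0.2],[-0.0027,0,0.056,0,0,0,-0.2],[-0.0027,0,0.056,0,0,0,-0.2],[-0.0027,0,0.056,0,0,0,-0.2]]]'

```text
time_s: 15.15
ee_pos: [0.4705, 0.0226, 0.0244]
eef_rot: [-3.142, 0.0, -2.768]
force: [0.8, -0.3, -0.4]
grip_width: 0.0565
grip_force: 0.0
```

>>> arm_command --plan '[[[0,0,0,0,0,0,0.5],[0,0,0,0,0,0,1],[0,0,0,0,0,0,1],[0,0,0,0,0,0,1],[0,0,0,0,0,0,1],[0,0,0,0,0,0,1],[0,0,0,0,0,0,1],[0,0,0,0,0,0,1],[0,0,0,0,0,0,1],[0,0,0,0,0,0,1]]]' --squeeze 40

```text
time_s: 16.15
ee_pos: [0.4704, 0.0226, 0.0243]
eef_rot: [3.142, 0.0, -2.768]
force: [0.1, 0.6, 1.0]
grip_width: 0.0139
grip_force: 40.0
```

To row units: 1 mm / 750 = 0.0013, 0.5 mm / 750 = 0.0007.

>>> arm_command --plan '[[[0,0,0.0007,0,0,0,1],[0,0,0.0013,0,0,0,1],[0,0,0.0013,0,0,0,1],[0,0,0.0013,0,0,0,1]]]'

```text
time_s: 16.55
ee_pos: [0.4705, 0.0226, 0.0236]
eef_rot: [-3.142, 0.0, -2.768]
force: [-3.1, 1.4, 7.0]
grip_width: 0.0136
grip_force: 40.0
```

>>> arm_command --plan '[[[0,0,0.0008,0,0,0,1],[0,0,0.0015,0,0,0,1],[0,0,0.0015,0,0,0,1],[0,0,0.0015,0,0,0,1]]]'

```text
time_s: 16.95
ee_pos: [0.4706, 0.0226, 0.023]
eef_rot: [-3.141, 0.001, -2.768]
force: [-5.3, 0.7, 13.1]
grip_width: 0.0138
grip_force: 40.0
```

To row units: 0.8 rad / 3.1416 = 0.2546.

>>> arm_command --plan '[[[0,0,0,0,0,0.0318,1],[0,0,0,0,0,0.0637,1],[0,0,0,0,0,0.0955,1],[0,0,0,0,0,0.1273,1],[0,0,0,0,0,0.1592,1],[0,0,0,0,0,0.191,1],[0,0,0,0,0,0.2228,1],[0,0,0,0,0,0.2546,1],[0,0,0,0,0,0.2546,1]]]'

```text
time_s: 17.85
ee_pos: [0.4706, 0.0218, 0.023]
eef_rot: [-3.141, 0.001, 2.712]
force: [-5.2, -5.9, 13.9]
grip_width: 0.0136
grip_force: 40.0
```

To row units: -0.8 mm / 750 = -0.0011, 0.6 rad / 3.1416 = 0.191.

>>> arm_command --plan '[[[0,-0.0011,0,0,0,0.0318,1],[0,-0.0011,0,0,0,0.0637,1],[0,-0.0011,0,0,0,0.0955,1],[0,-0.0011,0,0,0,0.1273,1],[0,-0.0011,0,0,0,0.1592,1],[0,-0.0011,0,0,0,0.191,1],[0,-0.0011,0,0,0,0.191,1]]]'

```text
time_s: 18.55
ee_pos: [0.4701, 0.0213, 0.0229]
eef_rot: [-3.141, 0.001, 2.112]
force: [-5.9, -3.3, 14.2]
grip_width: 0.0136
grip_force: 40.0
```

To row units: 0.47 rad / 3.1416 = 0.1496.

>>> arm_command --plan '[[[0,0,0,0,0,0.0318,1],[0,0,0,0,0,0.0637,1],[0,0,0,0,0,0.0955,1],[0,0,0,0,0,0.1273,1],[0,0,0,0,0,0.1496,1],[0,0,0,0,0,0.1496,1],[0,0,0,0,0,0.1496,1]]]'

```text
time_s: 19.25
ee_pos: [0.4696, 0.0212, 0.0228]
eef_rot: [-3.14, 0.001, 1.645]
force: [-9.1, -4.9, 15.9]
grip_width: 0.0139
grip_force: 40.0
```

Run:
```python
from h import *
from station import ctrl,cams
o=ctrl.get_obs();print(o["force"],o["moment"],o["eef_rot"],o["qpos"])
p,d=cams.camera("wrist");cv2.imwrite("pics/k3.png",cv2.resize(p[110:290,210:430],None,fx=3,fy=3,interpolation=cv2.INTER_CUBIC))
```

```text
[-9.1484 -4.871  15.8966] [-1.0566  1.8622  0.082 ] [-3.1405  0.0011  1.645 ] [-0.032   0.3133  1.8848 -0.0015  0.9445 -0.1053]
```

View pics/k3.png

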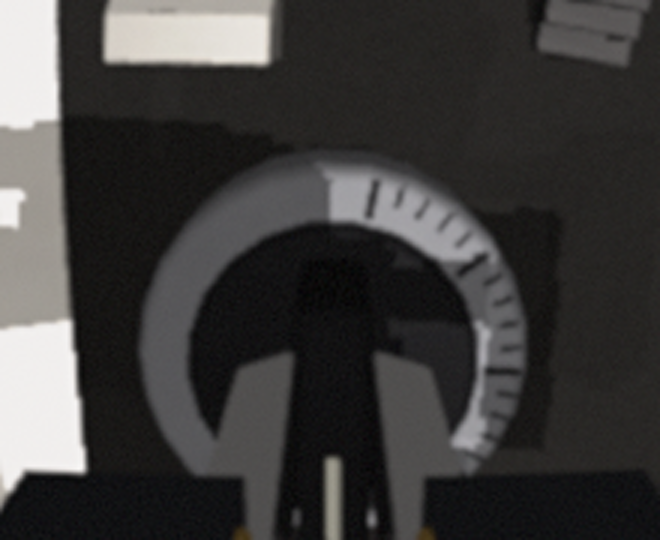

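The bar's tail lies about 14° counter-clockwise of the 0 tick at (372,198), which puts the knob near 166–168° (about 2.9 rad), past the 161.6° needed. I'll add a little margin, then turn back, shifting slightly to ease the side force.

To row units: 0.05 rad / 3.1416 = 0.0159.

>>> arm_command --plan '[[[0,0,0,0,0,0.0159,1],[0,0,0,0,0,0.0159,1],[0,0,0,0,0,0.0159,1]]]'

```text
time_s: 19.6
ee_pos: [0.4696, 0.0212, 0.0228]
eef_rot: [-3.14, 0.001, 1.595]
force: [-9.5, -5.3, 15.8]
grip_width: 0.0138
grip_force: 40.0
```

To row units: -0.8 rad / 3.1416 = -0.2546.

>>> arm_command --plan '[[[0,0,0,0,0,-0.0318,1],[0,0,0,0,0,-0.0637,1],[0,0,0,0,0,-0.0955,1],[0,0,0,0,0,-0.1273,1],[0,0,0,0,0,-0.1592,1],[0,0,0,0,0,-0.191,1],[0,0,0,0,0,-0.2228,1],[0,0,0,0,0,-0.2546,1],[0,0,0,0,0,-0.2546,1]]]'

```text
time_s: 20.5
ee_pos: [0.4703, 0.0214, 0.023]
eef_rot: [-3.142, 0.001, 2.398]
force: [-5.2, -2.5, 14.3]
grip_width: 0.0139
grip_force: 40.0
```

To row units: -0.76 rad / 3.1416 = -0.2419.

>>> arm_command --plan '[[[0,0,0,0,0,-0.0318,1],[0,0,0,0,0,-0.0637,1],[0,0,0,0,0,-0.0955,1],[0,0,0,0,0,-0.1273,1],[0,0,0,0,0,-0.1592,1],[0,0,0,0,0,-0.191,1],[0,0,0,0,0,-0.2228,1],[0,0,0,0,0,-0.2419,1],[0,0,0,0,0,-0.2419,1],[0,0,0,0,0,-0.2419,1]]]'

```text
time_s: 21.5
ee_pos: [0.4707, 0.0221, 0.0231]
eef_rot: [3.141, 0.002, -3.128]
force: [-3.0, 2.9, 13.3]
grip_width: 0.0139
grip_force: 40.0
```

Run:
```python
from h import *
from station import ctrl,cams
o=ctrl.get_obs();print(o["force"],o["moment"],o["eef_rot"],o["qpos"])
p,d=cams.camera("wrist");cv2.imwrite("pics/k4.png",cv2.resize(p[110:290,210:430],None,fx=3,fy=3,interpolation=cv2.INTER_CUBIC))
```

```text
[-2.9917  2.8899 13.2874] [ 0.6753  0.4596 -0.0807] [ 3.1412  0.0015 -3.1284] [-0.0311  0.3134  1.8839  0.0006  0.9428 -1.6155]
```

View pics/k4.png

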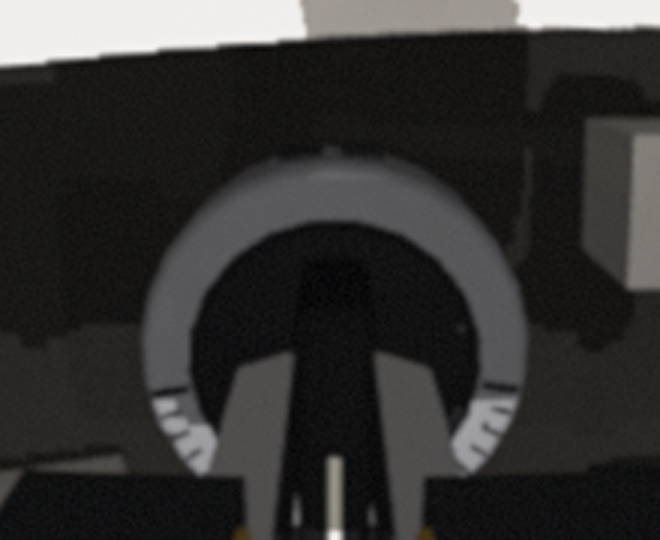

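The 20 tick at (169,391) and the 0 tick at (500,387) sit symmetrically about the bar at x=335, so the knob is at 10 minutes to within about 1°. I'll unload, open and retreat.

To row units: -70 mm / 750 = -0.0933, -45 mm / 750 = -0.06.

>>> arm_command --plan '[[[0,0,-0.0013,0,0,0,1],[0,0,-0.0024,0,0,0,1],[0,0,-0.0024,0,0,0,-0.5],[0,0,-0.0024,0,0,0,-1],[0,0,-0.0024,0,0,0,-1],[0,0,-0.0024,0,0,0,-1],[0,0,-0.0024,0,0,0,-1],[0,0,-0.0024,0,0,0,-1],[0,0,-0.0133,0,0,0,-1],[0,0,-0.0333,0,0,0,-1],[0,0,-0.06,0,0,0,-1],[0,0,-0.0933,0,0,0,-1]]]'

```text
time_s: 22.75
ee_pos: [0.4697, 0.0219, 0.093]
eef_rot: [3.142, -0.001, -3.128]
force: [-0.6, -0.3, -0.0]
grip_width: 0.0904
grip_force: 0.0
```

To row units: -60 mm / 750 = -0.08, -40 mm / 750 = -0.0533.

>>> arm_command --plan '[[[0,0,-0.0533,0,0,0,-1],[0,0,-0.08,0,0,0,-1],[0,0,-0.08,0,0,0,-1],[0,0,-0.08,0,0,0,-1],[0,0,-0.08,0,0,0,-1]]]'

```text
time_s: 23.25
ee_pos: [0.4694, 0.0219, 0.151]
eef_rot: [3.141, -0.002, -3.128]
force: [-0.7, -0.5, -1.5]
grip_width: 0.0942
grip_force: 0.0
```

Run:
```python
from h import *
from station import ctrl,cams
o=ctrl.get_obs();print(o["time_s"],o["ee_pos"],o["force"],o["grip_width"])
p,d=cams.camera("wrist");cv2.imwrite("pics/k5.png",cv2.resize(p[80:280,190:450],None,fx=3,fy=3,interpolation=cv2.INTER_CUBIC))
```

```text
23.25 [0.4694 0.0219 0.151 ] [-0.6927 -0.5212 -1.5331] 0.09422767071960532
```

View pics/k5.png

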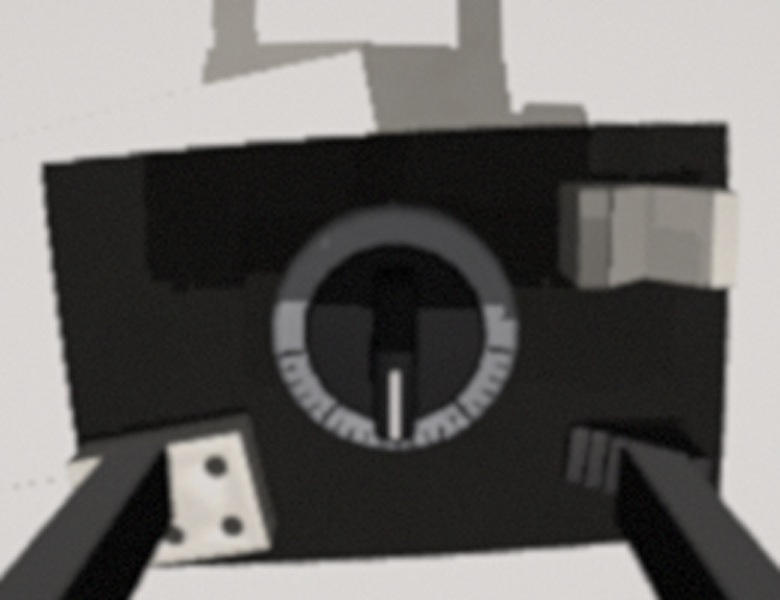

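The line runs straight down at (395,400), midway between the 0 and 20 ticks, so the timer reads 10 min. The housing is square, the parts are in place and the gripper is clear. I'm handing it in.

```bash
python3 -c "
from station import ctrl
print(ctrl.hand_in())"
```

```text
the job is handed in; nothing more can be done
None
```

I twisted the knob past the 20 minute mark (to about 2.95 rad), turned it back to 10 minutes and released it; the last picture shows the timer square on the mat and the parts in place, and the job is handed in (no verdict was returned).

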